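# Load the relief press and set the roller pressure

## Robot

A 6-joint arm with a two-finger parallel gripper is mounted at the origin on the work surface. World frame = base frame: x ahead of the robot, y to its left, z up, the work surface at z = 0. Lengths are in m, angles in rad, forces in N, time in s.
With the tool pointing down it reaches from about 0.425 to 1.125 m from the base axis. Payload 14.9 kg.
Tool frame: the origin (TCP) lies at the very end of the fingers, on their centre line; the grasp point (between the pads) lies 19 mm behind it; z points along the fingers, y is the direction in which the jaws open and shut (so a half turn about z gives the same grasp; the last joint's range is limited). The gripper opens to 91 mm and grips with 3 to 60 N. Pads are 32 mm wide; open, the fingers measure 118 mm over their backs; the gripper's body (76 mm by 178 mm) begins 60 mm behind the grasp point.
Start: joints at [-1.264, 0.379, 1.734, -0, 1.028, -0.033], TCP at [0.233, -0.66, 0.214] pointing down, gripper open.
Joint ranges: [-2.77, 2.77], [-0.74, 2.19], [0, 2.66], [-1.06, 4.2], [0.31, 2.87], [-3.08, 3.08]. Speed limits (rad/s): [1.89, 1.89, 2.39, 3.14, 3.14, 3.14].

## Interface

Orientations are given as a unit quaternion [x, y, z, w].
In Python, from bench import robot gives the robot as it stands.
- The arm moves only by the shell command python3 -m handwheel 'ROWS' [FORCE]. ROWS is JSON, a list of rows, each a list of 3 entries, a list of its own where there are three numbers: the shift along the tool's x, y, z in m, then the turn, a rotation vector about the tool's x, y, z in rad, then the finger opening in m, from 0 to 0.0912. In form: [[[tx, ty, tz], [rx, ry, rz], fingers], ...]. A call has 1 to 5 rows; each row is the pose to reach, as a shift and turn from the pose commanded when the call began, along the tool's axes at that moment; what a row does not reach only later rows make up. A row lasts 1/8 s, in which the tool goes at most 62.5 mm and 10.7 degrees, less where a joint would pass 70% of its speed; a pose out of reach is approached as far as the arm can. A call with a gripper value outside its range is refused whole. The fingers move at their own pace and stop on an object; FORCE is the grip in N (left out, the last holds). Time passes only in rows, so rows that repeat a pose let the fingers close. It gives the time, the measured TCP pose, the force and the opening at its end, in the units of the state.
- robot.get_state(): the state, without advancing time (a new reading comes with each control period).
- robot.snapshot(name): name is "scene" or "top" or "wrist"; returns the picture (480x640x3 uint8, red, green, blue); there is no depth.
- robot.camera_params(name): a dict with "fx", "fy", "cx", "cy" (pixels), "rvec" (rotation vector, rad) and "tvec" (3), from world to camera coordinates, as OpenCV has them; the wrist camera has in their place "hand_eye" (4x4, takes a point from camera to tool coordinates, whose origin is the TCP and whose axes are the flange's). Camera axes: x right, y down, z forward; pixel columns grow to the right and rows downward; lengths in m; the calibration is good to about 2 mm. The wrist camera is an equidistant fisheye: a pixel r from the principal point sees the ray r / f radians off the axis. A picture is of the moment at which its call begins: read the wrist's pose just before it. camera_params takes no time and is no camera call.
- robot.job_done(): hands the job in, once; it reports no verdict.
The state is a dict: "time": time; "q": joint angles; "dq": joint speeds; "joint_efforts": joint torques, N m; "position": TCP position; "ee_rot": TCP orientation; "wrist_force": force on the tool from outside, world axes, zero at the start; "wrist_torque": the same for the moment, N m; "width": finger opening in m.
Only numpy, scipy, OpenCV 4.12 (cv2) and the standard library are available. Lean on these libraries where they do the work, as an engineer would, in place of code of your own. Each camera call takes 0.05 s, during which the arm holds its last target.

## Task

Get the little relief press ready for a proof: lay the small carved block (the one about 52 by 80 mm), inked face up, flat in the wooden frame on the bed and let go of it, then slide the bed fully home under the roller. Screw the black knurled pressure knob on top of the press down clockwise until it bottoms out, back it off a quarter turn to leave room for the paper, and finish while holding the knob there in the gripper so that I can nip up the lock ring. Leave the ink tin, the baren and the larger block where they are.

Things in the scene. Friction and masses are not known exactly. Their poses are not given: they have to be found in the camera images.
- press: the green relief press, fixed to the table; origin on the table under its roller and knob. Its y points the way the bed comes out, x to its far side, z up (turned up to 0.2 rad). Side plates 80 mm deep (y), 197 mm tall, outer faces 192 mm apart, bridged by a crosshead 56 mm deep, top at 197 mm. Base board 200 mm wide, reaching 275 mm out along y; a star wheel 180 mm high stands out to x = 122 mm.
- block: the carved woodblock to print from: wood, 52 mm (its x) by 80 mm (its y) by 23 mm high (z), about 75 g, top face inked black in raised bands (already face up); origin at the centre of its underside. Starts loose on the table to the left of the press, turned up to 0.5 rad. It may lie in the frame either way round.
- pocket (a point): centre of the floor of the light wooden frame on the press bed, 60 mm above the table; moves with the bed, axes as the press. The frame's strips are 5 mm high and 10 mm wide; inside it is 60 mm (x) by 88 mm (y): 4 mm play all round the block, which stands 18 mm proud of the strips.
- bar_top (a point): middle of the top edge of the dark steel bar across the outer end of the bed, 82 mm above the table; moves with the bed, axes as the press. The bar is 136 mm long (x), 12 mm thick (y, outer face 6 mm further out), 22 mm high above the bed plate, 127 mm from the frame's centre. Push its outer face towards -y to slide the bed in, or pinch it.
- bed (a joint): slide of the press bed: 0 = fully home against its hard stop, frame centred under the roller; positive = metres pulled out along the press's +y (starts 0.13 to 0.15). About 2.5 N friction plus 6 N per m/s; stays where it is left.
- knob: the black knurled pressure knob on top of the press: round, 45 mm across, 30 mm tall, white index line on top and side; origin at the centre of its underside, 211.5 mm above the table when bottomed, 14.5 mm above the crosshead. Only a boss and brass lock ring 38 mm across lie under it, so fingertips may reach a few mm below it.
- knob_grip (a point): point on the knob's axis 18 mm above its underside (12 mm below its top), 229.5 mm above the table when bottomed; turns and rises with the knob. A good height for the gripper's centre.
- pressure (a joint): turn of the knob, rad: 0 = screwed right down, bottomed on its hard stop; positive = turned back (anticlockwise from above). Clockwise from above screws it down; it sinks 5 mm per turn and takes the roller with it. Starts 2.2 to 3.4 up: the roller then clears the seated block by over 2 mm, and by 0.5 mm when bottomed. Friction about 0.12 N m; stays where it is left.
- ink_tin: bystander: round ink tin, 75 mm across, 44 mm high, steel with black lid; origin at the centre of its underside. Loose.
- baren: bystander: baren (hand rubbing pad), dark disc 96 mm across with a light wooden bar handle on top, 35 mm high overall; origin at the centre of its underside. Loose.
- spare_block: bystander: a larger carved block, 75 by 100 by 23 mm, not for this job; origin at the centre of its underside. Loose.
There are look-alikes about, which are no part of the job. What is shaped like the block but green or purple is not meant.

How it is judged:
On the way, in this order (a step that is already met when the one before it is completed fails the run):
1. the block lies flat in the frame and is let go, while the bed is still out (x of block in the frame of pocket between -0.0055 and 0.0055 m and y of block in the frame of pocket between -0.0055 and 0.0055 m and z of block in the frame of pocket below 0.0025 m and angle between block's own z axis and vertical below 0.06 rad and contact force between the fingers and block below 0.3 N and value of joint bed above 0.05 m), for 0.2 s.
2. the bed is fully home with the block in its frame (value of joint bed below 0.004 m and z of block in the frame of pocket below 0.0025 m), for 0.2 s.
3. the pressure knob is bottomed (value of joint pressure below 0.09 rad and value of joint bed below 0.006 m), for 0.1 s.
At the end, for the whole second after the job is handed in: The block lies flat in the frame (within 5.5 mm each way), the bed is home within 6 mm, the knob, once bottomed (within 0.09 rad), is backed off 1.27 to 1.87 rad and still, and the fingers hold it with over 4 N, gripper centre within 15 mm of its axis and 27 mm of its grip point (value of joint pressure between 1.27 and 1.87 rad and velocity of joint pressure between -0.05 and 0.05 rad/s and contact force between the fingers and knob above 4 N and horizontal distance between the grasp point and knob_grip below 0.015 m and distance between the grasp point and knob_grip below 0.027 m and value of joint bed below 0.006 m and x of block in the frame of pocket between -0.0055 and 0.0055 m and y of block in the frame of pocket between -0.0055 and 0.0055 m and z of block in the frame of pocket below 0.0025 m and angle between block's own z axis and vertical below 0.06 rad); the arm keeps its last pose, push and grip.
It fails at once if the ink tin is shifted by more than 25 mm (distance of ink_tin from where it was at the start of the episode above 0.025 m).
It fails at once if the baren is shifted by more than 25 mm (distance of baren from where it was at the start of the episode above 0.025 m).
It fails at once if the larger block is shifted by more than 25 mm (distance of spare_block from where it was at the start of the episode above 0.025 m).
It also fails if it takes over 70 s, if anything falls off the work surface, if the arm or the gripper's body presses on something with over 40 N, if the wrist force passes 120 N, or if a joint passes its speed limit or range.

## Working session

There is one attempt and no reset: what is moved stays moved. The work goes in short steps, Python scripts to look and compute and a shell command to move; the robot and the scene stay as the last step left them, time stands still between calls to the robot, and variables do not carry over. Pictures are saved under pics/ and viewed, and the job is handed in when it is done.

```bash
mkdir -p pics; ls
python3 - <<'E'
from bench import robot
import cv2
print(robot.get_state())
for n in ["scene","top","wrist"]:
    print(n,robot.camera_params(n))
    cv2.imwrite(f"pics/{n}0.png",robot.snapshot(n)[:,:,::-1])
E
```

```text
pics
{'time': 0.0, 'q': array([-1.26430807e+00,  3.79402869e-01,  1.73474932e+00, -6.27669989e-06,
        1.02849451e+00, -3.32909296e-02]), 'dq': array([-9.91066415e-04,  9.20771015e-04,  1.49361256e-03,  2.14710792e-03,
        3.69922308e-04, -1.79041240e-05]), 'joint_efforts': array([-2.27545599e-03, -7.63731694e+01, -4.34369910e+01,  6.50004926e-02,
        4.24692628e-02, -1.86544514e-05]), 'position': array([ 0.23318081, -0.65962083,  0.21330782]), 'ee_rot': array([ 9.85603029e-01,  1.69075106e-01, -7.44291830e-05, -5.21748056e-04]), 'wrist_force': array([-0.40501423,  0.49577591,  0.29079607]), 'wrist_torque': array([-0.0183139 ,  0.01035085,  0.02910847]), 'width': 0.09104865373984337}
scene {'fx': 502.80935314605983, 'fy': 502.80935314605983, 'cx': 321.2714605278239, 'cy': 237.8738326952886, 'rvec': array([ 2.236652  ,  0.94248546, -0.36126376]), 'tvec': array([-0.35636426, -0.14818359,  1.77148541])}
top {'fx': 621.2789007593103, 'fy': 621.2789007593103, 'cx': 329.51464791155763, 'cy': 233.40797332175705, 'rvec': array([ 2.12601367, -2.16638017,  0.11744409]), 'tvec': array([0.02508113, 0.50897898, 1.70351664])}
wrist {'fx': 371.64829954431775, 'fy': 371.64829954431775, 'cx': 322.3831933739333, 'cy': 245.71936279402917, 'hand_eye': array([[ 2.14072312e-04, -9.60695820e-01, -2.77603126e-01,
         7.80844626e-02],
       [ 9.99999775e-01,  3.82149015e-04, -5.51350770e-04,
        -1.80923145e-03],
       [ 6.35766142e-04, -2.77602946e-01,  9.60695686e-01,
        -1.71052089e-01],
       [ 0.00000000e+00,  0.00000000e+00,  0.00000000e+00,
         1.00000000e+00]])}
```

View pics/scene0.png

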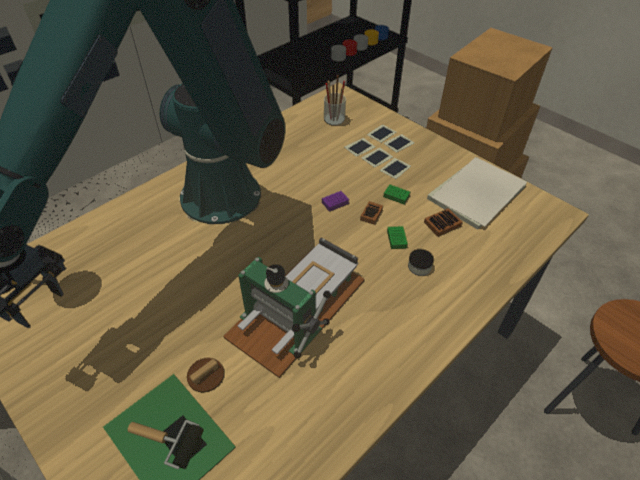

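View pics/top0.png

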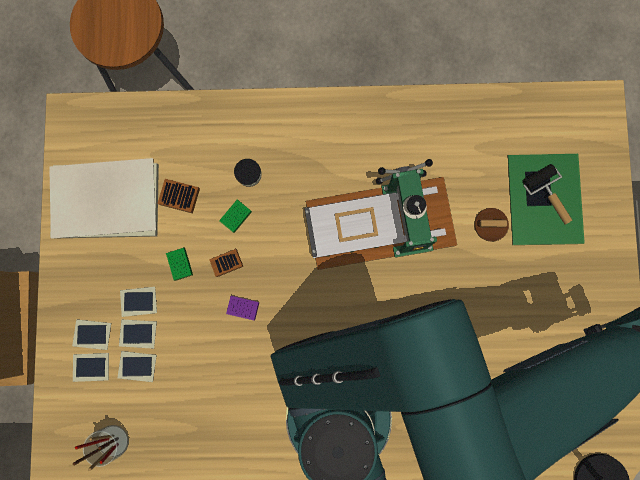

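View pics/wrist0.png

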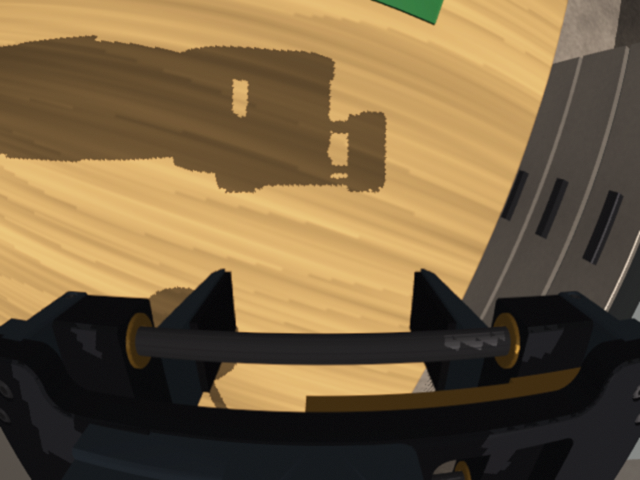

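The top view shows the block at (227,262), the larger block at (179,195), the frame at (357,224), the knob at (415,206) and the tin at (247,172). I'll measure these next.

```bash
cat > h.py <<'E'
import numpy as np, cv2
from bench import robot
from scipy.spatial.transform import Rotation as R
def cast(name,uv,z):
    p=robot.camera_params(name); Rm=R.from_rotvec(p['rvec']).as_matrix(); t=p['tvec']
    uv=np.atleast_2d(np.array(uv,float))
    d=np.c_[(uv[:,0]-p['cx'])/p['fx'],(uv[:,1]-p['cy'])/p['fy'],np.ones(len(uv))]@Rm
    c=-Rm.T@t
    return c+d*((z-c[2])/d[:,2])[:,None]
def proj(name,P):
    p=robot.camera_params(name); Pc=R.from_rotvec(p['rvec']).apply(np.atleast_2d(P))+p['tvec']
    return np.c_[Pc[:,0]/Pc[:,2]*p['fx']+p['cx'],Pc[:,1]/Pc[:,2]*p['fy']+p['cy']]
def wcast(uv,z,st):
    p=robot.camera_params('wrist'); uv=np.atleast_2d(np.array(uv,float))
    a=uv-[p['cx'],p['cy']]; r=np.linalg.norm(a,axis=1); th=r/p['fx']; r=np.maximum(r,1e-9)
    d=np.c_[a/r[:,None]*np.sin(th)[:,None],np.cos(th)]
    T=p['hand_eye']; Rt=R.from_quat(st['ee_rot'])
    d=Rt.apply(d@T[:3,:3].T); c=Rt.apply(T[:3,3])+st['position']
    return c+d*((z-c[2])/d[:,2])[:,None]
def wproj(P,st):
    p=robot.camera_params('wrist');T=p['hand_eye'];Rt=R.from_quat(st['ee_rot'])
    q=Rt.inv().apply(np.atleast_2d(P)-st['position']); q=(q-T[:3,3])@T[:3,:3]
    rr=np.linalg.norm(q[:,:2],axis=1); th=np.arctan2(rr,q[:,2])
    return q[:,:2]/rr[:,None]*(th*p['fx'])[:,None]+[p['cx'],p['cy']]
def totool(v,st): return R.from_quat(st['ee_rot']).inv().apply(v)
E
python3 - <<'E'
import cv2
im=cv2.imread('pics/top0.png')
a=cv2.resize(im[150:280,290:470],None,fx=4.4,fy=4.4,interpolation=cv2.INTER_CUBIC);cv2.imwrite('pics/c1.png',a)
a=cv2.resize(im[150:330,150:290],None,fx=3.3,fy=3.3,interpolation=cv2.INTER_CUBIC);cv2.imwrite('pics/c2.png',a)
# frame mask (saturated light wood within the bed), block mask
hsv=cv2.cvtColor(im,cv2.COLOR_BGR2HSV)
for p in [(227,262),(220,262),(337,224),(357,209),(357,225),(20+200,150),(415,206),(307,230),(214,262),(320,200)]: print(p,hsv[p[1],p[0]])
E
```

```text
(227, 262) [ 14 186 158]
(220, 262) [ 12 127  52]
(337, 224) [ 17 138 164]
(357, 209) [ 15  40 191]
(357, 225) [ 10  12 195]
(220, 150) [ 19 128 172]
(415, 206) [68 33 31]
(307, 230) [ 18 125 102]
(214, 262) [ 14 175 128]
(320, 200) [ 14 180 125]
```

View pics/c1.png

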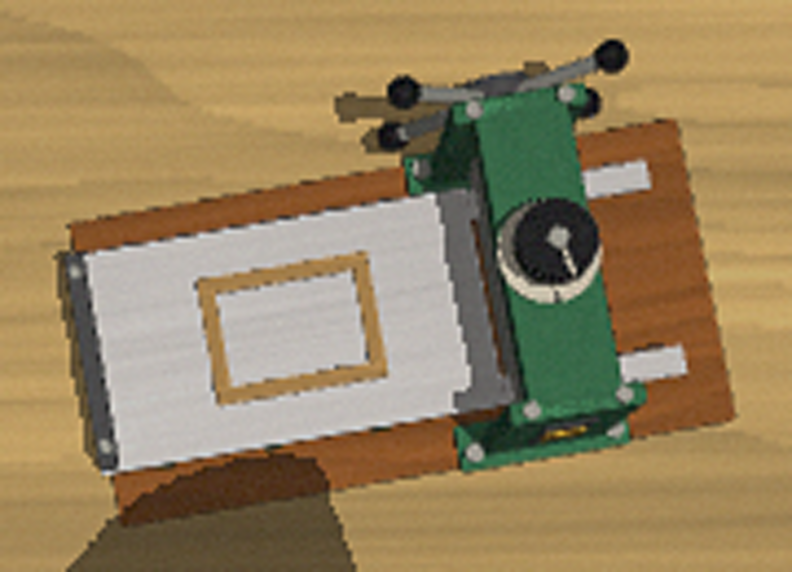

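View pics/c2.png

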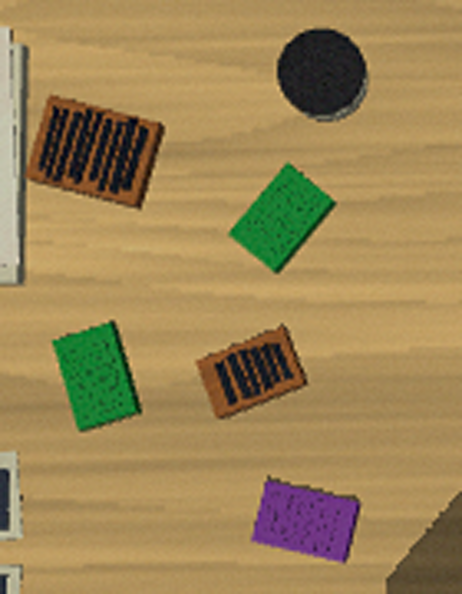

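Run:
```python
from h import *
im=cv2.imread('pics/top0.png')
f=lambda a,o,s:[(x/s+o[0]-0.5+0.5/s,y/s+o[1]-0.5+0.5/s) for x,y in a]
fr=cast('top',f([(195,283),(367,253),(386,375),(222,404)],(290,150),4.4),.065)
print('frame',fr.round(4),fr.mean(0).round(4))
e=[fr[i]-fr[(i+1)%4] for i in range(4)];print([np.linalg.norm(v).round(4) for v in e],[np.degrees(np.arctan2(v[1],v[0])).round(1) for v in e])
bar=cast('top',f([(66,257),(104,469)],(290,150),4.4),.082);print('bar',bar, np.linalg.norm(bar[0]-bar[1]))
print('knob',cast('top',f([(551,240)],(290,150),4.4),.2437))
bl=cast('top',f([(196,361),(286,326),(306,383),(221,418)],(150,150),3.3),.023)
print('block',bl.round(4),bl.mean(0));e=[bl[i]-bl[(i+1)%4] for i in range(4)];print([np.linalg.norm(v).round(4) for v in e],[np.degrees(np.arctan2(v[1],v[0])).round(1) for v in e])
print('other',cast('top',[(247,172),(179,263),(236,216),(242,307),(179,195),(491,224)],.03).round(3))
st=robot.get_state(); print(R.from_quat(st['ee_rot']).as_matrix().round(3))
```

```text
frame [[ 0.559   0.0018  0.065 ]
 [ 0.5758 -0.1062  0.065 ]
 [ 0.4986 -0.1159  0.065 ]
 [ 0.4825 -0.0136  0.065 ]] [ 0.529  -0.0585  0.065 ]
[np.float64(0.1093), np.float64(0.0778), np.float64(0.1036), np.float64(0.0781)] [np.float64(98.8), np.float64(7.2), np.float64(-81.0), np.float64(-168.6)]
bar [[0.57429389 0.08142738 0.082     ]
 [0.44176679 0.05969476 0.082     ]] 0.13429720508069226
knob [[ 0.55047843 -0.19948874  0.2437    ]]
block [[0.4449 0.3551 0.023 ]
 [0.4733 0.2784 0.023 ]
 [0.4244 0.2613 0.023 ]
 [0.396  0.3335 0.023 ]] [0.43464392 0.30706014 0.023     ]
[np.float64(0.0818), np.float64(0.0519), np.float64(0.0776), np.float64(0.0534)] [np.float64(110.3), np.float64(19.3), np.float64(-68.6), np.float64(-156.1)]
other [[ 0.69   0.247  0.03 ]
 [ 0.435  0.438  0.03 ]
 [ 0.564  0.278  0.03 ]
 [ 0.309  0.261  0.03 ]
 [ 0.628  0.44   0.03 ]
 [ 0.527 -0.436  0.03 ]]
[[ 0.943  0.333 -0.   ]
 [ 0.333 -0.943  0.001]
 [ 0.    -0.001 -1.   ]]
```

```bash
cat >> h.py <<'E'
def go(xyz,xang=None):
    "print tool shift & tool-z turn to reach TCP xyz with tool x at xang deg; tool vertical"
    st=robot.get_state(); M=R.from_quat(st['ee_rot']).as_matrix()
    s=totool(np.array(xyz)-st['position'],st); cur=np.degrees(np.arctan2(M[1,0],M[0,0]))
    out='t=%.2f shift %s |%.3f|'%(st['time'],s.round(4),np.linalg.norm(s))
    if xang is not None:
        f=R.from_euler('z',xang,degrees=True).as_matrix()@np.diag([1,-1,-1.])
        out+=' rotvec %s'%(R.from_matrix(M.T@f).as_rotvec().round(4))
    print(out,'xang %.2f pos %s w %.4f F %s T %s'%(cur,st['position'].round(4),st['width'],st['wrist_force'].round(1),st['wrist_torque'].round(2)))
E
python3 -c "
from h import *
go((.55,-.35,.38),111)"
```

```text
t=0.15 shift [ 0.4019 -0.1865 -0.1664] |0.473| rotvec [-6.0000e-04 -7.0000e-04 -1.5975e+00] xang 19.47 pos [ 0.2332 -0.6597  0.2134] w 0.0913 F [0.  0.8 0.5] T [-0.01 -0.05  0.03]
```

```bash
python3 -m handwheel '[[[0.06,-0.02,-0.05],[0,0,-0.15],0.09],[[0.11,-0.05,-0.08],[0,0,-0.3],0.09],[[0.16,-0.08,-0.11],[0,0,-0.5],0.09],[[0.21,-0.1,-0.14],[0,0,-0.7],0.09],[[0.27,-0.13,-0.16],[0,0,-0.9],0.09]]'; python3 -c "
from h import *
go((.55,-.15,.38),111)
go((.5,.2,.3),111)"
```

```text
time: 0.78
position: [0.4259, -0.4663, 0.3654]
ee_rot: [0.823, 0.568, 0.0, 0.001]
wrist_force: [0.3, -0.9, 0.3]
width: 0.0899
t=0.78 shift [ 0.3397  0.0038 -0.0148] |0.340| rotvec [ 0.0008  0.0009 -0.7293] xang 69.22 pos [ 0.4259 -0.4663  0.3654] w 0.0899 F [ 0.3 -0.9  0.3] T [-0.01 -0.08  0.02]
t=0.78 shift [ 0.6493 -0.1672  0.0649] |0.674| rotvec [ 0.0008  0.0009 -0.7293] xang 69.22 pos [ 0.4259 -0.4663  0.3654] w 0.0899 F [ 0.3 -0.9  0.3] T [-0.01 -0.08  0.02]
```

```bash
python3 -m handwheel '[[[0.06,0,-0.01],[0,0,-0.15],0.09],[[0.12,0,-0.015],[0,0,-0.3],0.09],[[0.18,0,-0.015],[0,0,-0.45],0.09],[[0.24,0,-0.015],[0,0,-0.6],0.09],[[0.3,0,-0.015],[0,0,-0.73],0.09]]'; python3 -c "
from h import *
go((.47,.2,.3),111)"
```

```text
time: 1.4
position: [0.5332, -0.1857, 0.3789]
ee_rot: [0.567, 0.824, 0.0, 0.0]
wrist_force: [0.7, -0.4, 0.9]
width: 0.09
t=1.40 shift [0.3828 0.079  0.0789] |0.399| rotvec [ 0.0001  0.0001 -0.0006] xang 110.97 pos [ 0.5332 -0.1857  0.3789] w 0.0900 F [ 0.7 -0.4  0.9] T [ 0.01 -0.15 -0.04]
```

```bash
python3 -m handwheel '[[[0.06,0,0],[0,0,0],0.09],[[0.12,0.01,0],[0,0,0],0.09],[[0.18,0.03,0.02],[0,0,0],0.09],[[0.24,0.05,0.04],[0,0,0],0.09],[[0.3,0.07,0.06],[0,0,0],0.09]]'; python3 -c "
from h import *
go((.435,.3,.17),111)"
```

```text
time: 2.02
position: [0.4922, 0.1087, 0.322]
ee_rot: [0.569, 0.823, 0.0, 0.0]
wrist_force: [1.7, -1.2, 0.5]
width: 0.09
t=2.02 shift [0.1992 0.0141 0.152 ] |0.251| rotvec [ 0.0006  0.0001 -0.0051] xang 110.71 pos [0.4922 0.1087 0.322 ] w 0.0900 F [ 1.7 -1.2  0.5] T [-0.   -0.17 -0.01]
```

```bash
python3 -m handwheel '[[[0.05,0.003,0.03],[0,0,0],0.09],[[0.1,0.007,0.06],[0,0,0],0.09],[[0.15,0.01,0.1],[0,0,0],0.09],[[0.195,0.014,0.13],[0,0,0],0.09],[[0.195,0.014,0.14],[0,0,0],0.09]]'
python3 - <<'E'
from h import *
st=robot.get_state(); im=robot.snapshot('wrist')[:,:,::-1].copy()
print(st['position'],st['dq'])
cv2.imwrite('pics/w1.png',im)
E
```

```text
time: 2.65
position: [0.4351, 0.2957, 0.1804]
ee_rot: [0.567, 0.824, -0.001, -0.001]
wrist_force: [0.4, -0.2, -0.5]
width: 0.0902
[0.43509694 0.29569486 0.18038981] [-0.05450304  0.08333566  0.03611841 -0.00949927 -0.13629056 -0.04413049]
```

View pics/w1.png

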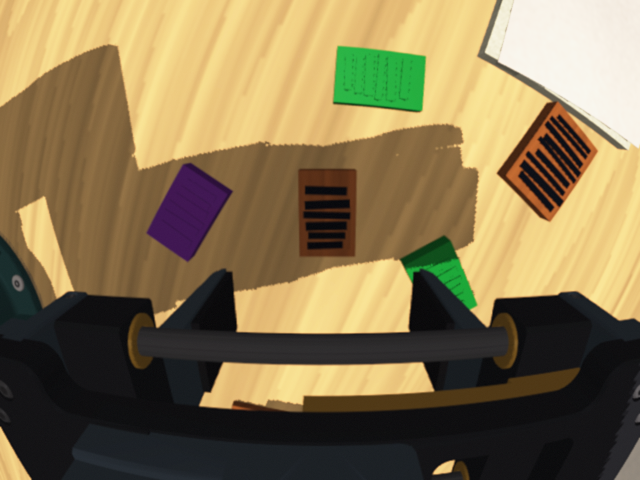

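```bash
cat >> h.py <<'E'
def rectfit(mask,st,z):
    c=max(cv2.findContours(mask,cv2.RETR_EXTERNAL,cv2.CHAIN_APPROX_NONE)[0],key=cv2.contourArea)
    w=wcast(c[:,0],z,st)[:,:2]
    r=cv2.minAreaRect((w*1e4).astype(np.float32)); print('centre',np.array(r[0])/1e4,'size',np.array(r[1])/1e4,'ang',r[2]); return r
E
python3 - <<'E'
from h import *
st=robot.get_state();im=robot.snapshot('wrist')[:,:,::-1].copy();cv2.imwrite('pics/w2.png',im)
print(st['position'],np.abs(st['dq']).max())
hsv=cv2.cvtColor(im,cv2.COLOR_BGR2HSV)
print(hsv[175,310],hsv[150,310],hsv[205,280],hsv[213,325],hsv[260,325])
m=np.zeros((480,640),np.uint8);h,s,v=cv2.split(hsv)
m[((s>165)&(h<14))|(v<45)]=255
roi=np.zeros_like(m);roi[150:275,270:385]=255;m&=roi
m=cv2.morphologyEx(m,cv2.MORPH_CLOSE,np.ones((9,9)));print(cv2.boundingRect(m))
cv2.imwrite('pics/m2.png',np.hstack([m[140:280,260:400],hsv[140:280,260:400,1],hsv[140:280,260:400,0]*5]))
rectfit(m,st,.023);rectfit(m,st,.015)
E
```

```text
[0.43544059 0.29439189 0.18007823] 0.037488081933046084
[ 11 186  89] [ 16 130 116] [ 17 134 124] [114  98  13] [ 17 132 143]
(299, 168, 57, 87)
centre [0.43218853 0.31172693] size [0.0509547  0.07920242] ang 20.90491485595703
centre [0.43280229 0.31031606] size [0.0521972  0.08113372] ang 20.904884338378906
```

View pics/m2.png

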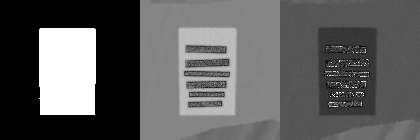

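```bash
python3 -c "
from h import *
go((.4322,.3115,.06),110.9)
go((.4322,.3115,.008),110.9)"
```

```text
t=2.75 shift [0.018  0.0028 0.1213] |0.123| rotvec [-0.0021  0.0005 -0.0022] xang 110.77 pos [0.4362 0.2938 0.1813] w 0.0900 F [ 0.4  0.4 -0.3] T [ 0.01 -0.13  0.  ]
t=2.75 shift [0.018  0.0029 0.1733] |0.174| rotvec [-0.0021  0.0005 -0.0022] xang 110.77 pos [0.4362 0.2938 0.1813] w 0.0900 F [ 0.4  0.4 -0.3] T [ 0.01 -0.13  0.  ]
```

```bash
python3 -m handwheel '[[[0.018,0.003,0.04],[0,0,-0.002],0.09],[[0.018,0.003,0.08],[0,0,-0.002],0.09],[[0.018,0.003,0.11],[0,0,-0.002],0.09],[[0.018,0.003,0.121],[0,0,-0.002],0.09],[[0.018,0.003,0.121],[0,0,-0.002],0.09]]'
python3 - <<'E'
from h import *
st=robot.get_state();im=robot.snapshot('wrist')[:,:,::-1].copy();cv2.imwrite('pics/w3.png',im)
go((.4322,.3115,.008),110.9)
print(wproj([(.4322,.3115,.023)],st))
E
```

```text
time: 3.38
position: [0.4339, 0.3116, 0.062]
ee_rot: [0.568, 0.823, 0.0, 0.0]
wrist_force: [-0.4, 0.7, -0.4]
width: 0.0897
t=3.42 shift [ 0.0002 -0.002   0.0545] |0.055| rotvec [ 0.0011 -0.0002 -0.002 ] xang 110.79 pos [0.4341 0.312  0.0625] w 0.0901 F [-0.2  0.2  0. ] T [ 0.02 -0.17 -0.  ]
[[320.37286616 276.56751271]]
```

View pics/w3.png

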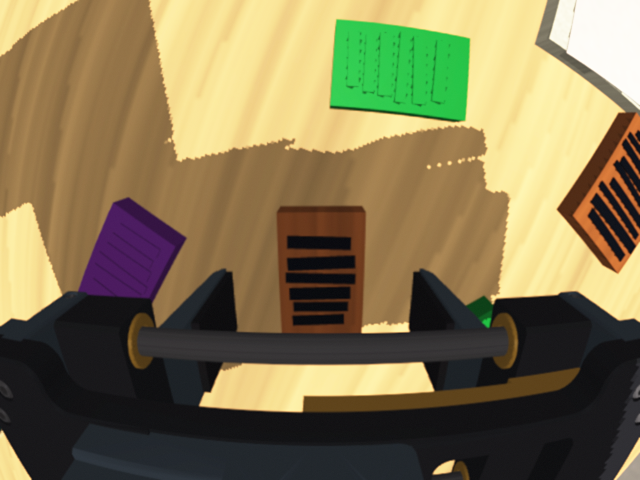

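The block sits centred between the fingers, with its top spanning columns 277–365. I'll descend and grip.

```bash
python3 -m handwheel '[[[0,-0.001,0.03],[0,0,0],0.09],[[0,-0.001,0.05],[0,0,0],0.09],[[0,-0.001,0.053],[0,0,0],0.09],[[0,-0.001,0.053],[0,0,0],0.09],[[0,-0.001,0.053],[0,0,0],0.045]]' 25; python3 -m handwheel '[[[0,0,0],[0,0,0],0.04],[[0,0,0],[0,0,0],0.04],[[0,0,0],[0,0,0],0.04],[[0,0,0],[0,0,0],0.04]]' 25; python3 -c "
from h import *
go((.4322,.3115,.15),110.9)"
```

```text
time: 4.05
position: [0.433, 0.3121, 0.0095]
ee_rot: [0.568, 0.823, 0.001, 0.0]
wrist_force: [-0.0, 0.3, -0.7]
width: 0.0827
time: 4.55
position: [0.4324, 0.3117, 0.0085]
ee_rot: [0.568, 0.823, 0.0, -0.0]
wrist_force: [-0.5, -0.7, 3.4]
width: 0.0518
t=4.55 shift [-1.000e-04 -2.000e-04 -1.415e-01] |0.141| rotvec [ 0.     -0.     -0.0013] xang 110.83 pos [0.4324 0.3117 0.0085] w 0.0518 F [-0.5 -0.7  3.4] T [-0.07 -0.04  0.04]
```

```bash
python3 -m handwheel '[[[0,0,-0.03],[0,0,0],0.04],[[0,0,-0.09],[0,0,0],0.04],[[0,0,-0.15],[0,0,0],0.04],[[0,0,-0.2],[0,0,0],0.04],[[0,0,-0.25],[0,0,0],0.04]]' 25; python3 -c "
from h import *
go((.535,-.088,.27),99.3)"
```

```text
time: 5.18
position: [0.432, 0.3115, 0.2602]
ee_rot: [0.568, 0.823, 0.0, 0.0]
wrist_force: [0.1, 0.4, -0.5]
width: 0.0518
t=5.17 shift [-0.41   -0.0458 -0.0098] |0.413| rotvec [ 2.000e-04 -1.000e-04  2.012e-01] xang 110.83 pos [0.432  0.3115 0.2602] w 0.0518 F [ 0.1  0.4 -0.5] T [-0.01 -0.16 -0.  ]
```

```bash
python3 -m handwheel '[[[-0.05,-0.006,-0.01],[0,0,0.04],0.04],[[-0.11,-0.012,-0.01],[0,0,0.08],0.04],[[-0.17,-0.018,-0.01],[0,0,0.12],0.04],[[-0.23,-0.024,-0.01],[0,0,0.16],0.04],[[-0.29,-0.031,-0.01],[0,0,0.2],0.04]]' 25; python3 -m handwheel '[[[-0.05,0,0],[0,0,0],0.04],[[-0.09,0,0],[0,0,0],0.04],[[-0.115,0,0],[0,0,0],0.04],[[-0.115,0,0],[0,0,0],0.04],[[-0.115,0,0],[0,0,0],0.04]]' 25;python3 - <<'E'
from h import *
st=robot.get_state();im=robot.snapshot('wrist')[:,:,::-1].copy();cv2.imwrite('pics/w4.png',im)
np.save('st4.npy',np.r_[st['position'],st['ee_rot']])
go((.535,-.088,.27),99.3)
E
```

```text
time: 5.8
position: [0.5066, 0.0277, 0.2685]
ee_rot: [0.647, 0.762, 0.0, 0.0]
wrist_force: [1.4, 0.5, -0.9]
width: 0.052
time: 6.42
position: [0.5249, -0.0834, 0.2682]
ee_rot: [0.647, 0.762, -0.0, -0.0]
wrist_force: [-0.1, 0.5, -1.1]
width: 0.0518
t=6.47 shift [-0.0065  0.0091 -0.0017] |0.011| rotvec [-0.0003 -0.0002  0.0017] xang 99.40 pos [ 0.5249 -0.0831  0.2683] w 0.0517 F [ 1.2  0.8 -0.3] T [-0.04 -0.13 -0.03]
```

View pics/w4.png

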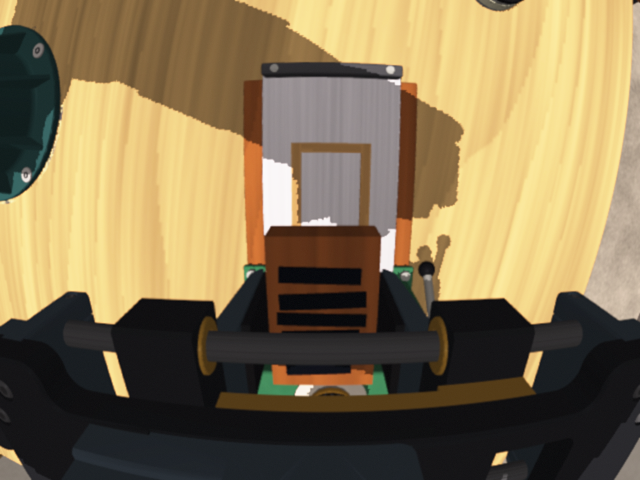

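Run:
```python
import cv2
im=cv2.imread('pics/w4.png')
cv2.imwrite('pics/c4.png',cv2.resize(im[55:245,250:420],None,fx=3.1,fy=3.1,interpolation=cv2.INTER_CUBIC))
```

```text
(no output)
```

View pics/c4.png

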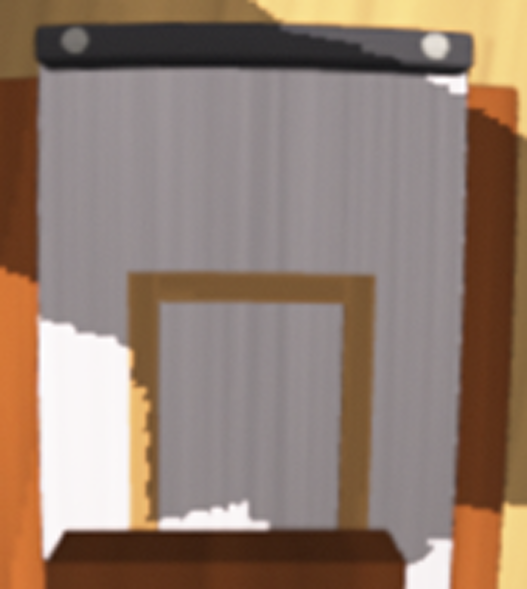

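Run:
```python
from h import *
a=np.load('st4.npy');st={'position':a[:3],'ee_rot':a[3:]}
f=lambda l:[(x/3.1+250-.5+.5/3.1,y/3.1+55-.5+.5/3.1) for x,y in l]
o=wcast(f([(128,273),(375,277),(131,530),(369,530)]),.065,st);i=wcast(f([(160,302),(343,304)]),.065,st)
print(o.round(4),i.round(4),np.linalg.norm(o[0]-o[1]),np.linalg.norm(i[0]-i[1]))
s=wcast(f([(75,40),(435,45)]),.082,st);print('screws',s.round(4))
b=wcast(f([(45,560),(405,562)]),a[2]-.0085+.023,st);print('blk',b.round(4),np.linalg.norm(b[0]-b[1]))
d=o[1]-o[0];print('ang x outer',np.degrees(np.arctan2(d[1],d[0])))
for v in (i[1]-i[0],s[1]-s[0],b[1]-b[0],o[2]-o[0],o[3]-o[1]): print(np.degrees(np.arctan2(v[1],v[0])))
d=(s[1]-s[0]);th=np.arctan2(d[1],d[0])
for th in (th,np.radians(9.3)):
  py=np.array([-np.sin(th),np.cos(th),0])
  print('centre from outer',(o[:2].mean(0)-.054*py).round(4),'inner',(i.mean(0)-.044*py).round(4),'from bar',(s.mean(0)-.127*py).round(4))
M=R.from_quat(st['ee_rot']).as_matrix()
bc=b.mean(0)-.04*M[:,0]; print('block centre in tool',M.T@(bc-a[:3]))
```

```text
[[ 0.4802 -0.0104  0.065 ]
 [ 0.5588  0.0016  0.065 ]
 [ 0.4938 -0.0945  0.065 ]
 [ 0.5723 -0.0814  0.065 ]] [[ 0.4918 -0.0182  0.065 ]
 [ 0.5501 -0.009   0.065 ]] 0.07956772872740996 0.05899992746983899
screws [[0.4536 0.0602 0.082 ]
 [0.5627 0.0775 0.082 ]]
blk [[ 0.4925 -0.0483  0.2827]
 [ 0.5428 -0.0403  0.2827]] 0.050939403296730884
ang x outer 8.677119048345594
8.963540930365783
9.002293201822386
9.062218364796154
-80.7648639571392
-80.73627296695582
centre from outer [ 0.5279 -0.0577  0.065 ] inner [ 0.5279 -0.057   0.065 ] from bar [ 0.528  -0.0566  0.082 ]
centre from outer [ 0.5282 -0.0577  0.065 ] inner [ 0.5281 -0.057   0.065 ] from bar [ 0.5287 -0.0565  0.082 ]
block centre in tool [-0.00029457 -0.00082085 -0.01448792]
```

```bash
python3 -c "
from h import *
go((.5281,-.0572,.105),99.1)"
```

```text
t=6.47 shift [0.025  0.0074 0.1633] |0.165| rotvec [-0.0003 -0.0002  0.0052] xang 99.40 pos [ 0.5249 -0.0831  0.2683] w 0.0517 F [ 1.2  0.8 -0.3] T [-0.04 -0.13 -0.03]
```

```bash
python3 -m handwheel '[[[0.025,0.007,0.04],[0,0,0.005],0.04],[[0.025,0.007,0.09],[0,0,0.005],0.04],[[0.025,0.007,0.14],[0,0,0.005],0.04],[[0.025,0.007,0.163],[0,0,0.005],0.04],[[0.025,0.007,0.163],[0,0,0.005],0.04]]' 25; python3 -m handwheel '[[[0,0,0],[0,0,0],0.04],[[0,0,0],[0,0,0],0.04]]' 25;python3 -c "
from h import *
go((.5281,-.0572,.07),99.1)
cv2.imwrite('pics/w5.png',robot.snapshot('wrist')[:,:,::-1])"
```

```text
time: 7.1
position: [0.5268, -0.057, 0.1041]
ee_rot: [0.648, 0.761, -0.001, -0.001]
wrist_force: [0.3, 0.7, -0.4]
width: 0.052
time: 7.35
position: [0.5289, -0.058, 0.1068]
ee_rot: [0.649, 0.761, 0.001, 0.001]
wrist_force: [-0.0, 0.3, -0.8]
width: 0.0514
t=7.35 shift [ 0.0009 -0.0007  0.0368] |0.037| rotvec [ 0.0021  0.0007 -0.0001] xang 99.09 pos [ 0.5289 -0.058   0.1068] w 0.0514 F [-0.   0.3 -0.8] T [ 0.01 -0.1   0.02]
```

View pics/w5.png

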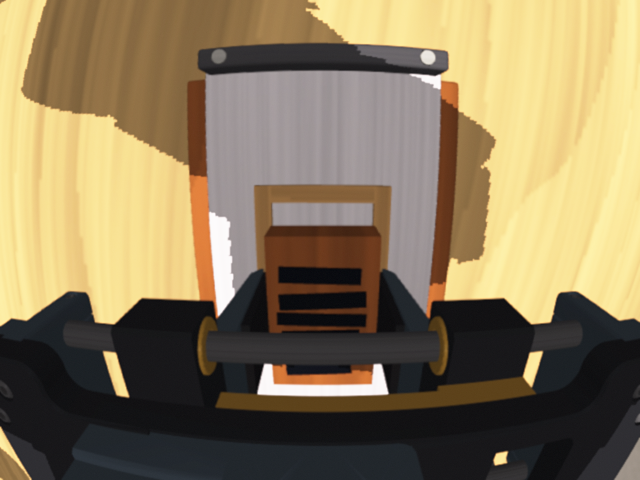

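```bash
python3 -m handwheel '[[[0.001,-0.001,0.015],[0,0,0],0.04],[[0.001,-0.001,0.025],[0,0,0],0.04],[[0.001,-0.001,0.03],[0,0,0],0.04],[[0.001,-0.001,0.033],[0,0,0],0.04],[[0.001,-0.001,0.033],[0,0,0],0.04]]' 25;python3 - <<'E'
from h import *
go((.5281,-.0572,.0685),99.1)
st=robot.get_state();cv2.imwrite('pics/w6.png',robot.snapshot('wrist')[:,:,::-1])
E
```

```text
time: 8.02
position: [0.5269, -0.0572, 0.0722]
ee_rot: [0.649, 0.761, -0.0, -0.0]
wrist_force: [0.0, 0.2, -0.8]
width: 0.0516
t=8.03 shift [-0.0002  0.0012  0.0037] |0.004| rotvec [-0.0003 -0.0001 -0.0004] xang 99.08 pos [ 0.5269 -0.0572  0.0722] w 0.0516 F [ 0.   0.2 -0.8] T [ 0.01 -0.11  0.03]
```

View pics/w6.png

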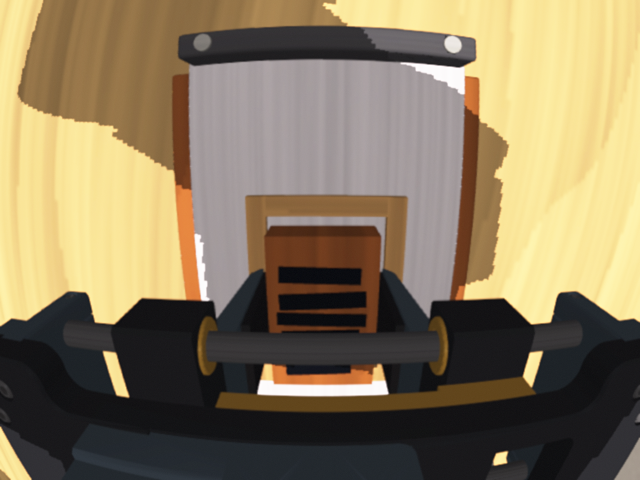

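```bash
python3 -m handwheel '[[[0,0.001,0.001],[0,0,0],0.04],[[0,0.0012,0.003],[0,0,0],0.04],[[0,0.0012,0.004],[0,0,0],0.04],[[0,0.0012,0.004],[0,0,0],0.04]]' 25;python3 -c "
from h import *
go((.5281,-.0572,.0685),99.1)"
```

```text
time: 8.57
position: [0.5282, -0.057, 0.0685]
ee_rot: [0.649, 0.761, 0.0, 0.0]
wrist_force: [-0.1, 0.1, 2.3]
width: 0.0519
t=8.57 shift [-0.0002 -0.0001 -0.    ] |0.000| rotvec [ 0.0001  0.     -0.0003] xang 99.08 pos [ 0.5282 -0.057   0.0685] w 0.0519 F [-0.1  0.1  2.3] T [-0.02 -0.03 -0.03]
```

```bash
python3 -m handwheel '[[[0,0,0],[0,0,0],0.058],[[0,0,0],[0,0,0],0.07],[[0,0,0],[0,0,0],0.08],[[0,0,0],[0,0,0],0.085],[[0,0,-0.01],[0,0,0],0.085]]' 25;python3 -m handwheel '[[[0,0,-0.04],[0,0,0],0.085],[[0,0,-0.08],[0,0,0],0.085],[[0,0,-0.1],[0,0,0],0.085],[[0,0,-0.1],[0,0,0],0.085]]' 25;python3 -c "
from h import *
go((.5281,-.0572,.0685),99.1)
cv2.imwrite('pics/w7.png',robot.snapshot('wrist')[:,:,::-1])"
```

```text
time: 9.2
position: [0.5276, -0.0569, 0.0782]
ee_rot: [0.649, 0.761, -0.0, -0.001]
wrist_force: [-0.7, 0.9, 0.5]
width: 0.0853
time: 9.7
position: [0.529, -0.0572, 0.1803]
ee_rot: [0.649, 0.761, 0.001, 0.001]
wrist_force: [-0.3, 0.5, -0.4]
width: 0.0848
t=9.70 shift [ 0.0002 -0.0013  0.1118] |0.112| rotvec [ 0.0032  0.001  -0.0003] xang 99.08 pos [ 0.529  -0.0572  0.1803] w 0.0848 F [-0.3  0.5 -0.4] T [-0.03 -0.15  0.05]
```

View pics/w7.png

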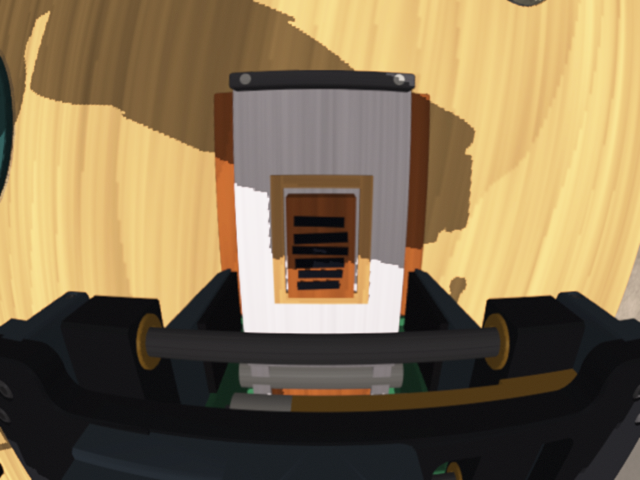

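The block is seated in the frame, with an even margin around it (285–358 by 190–300). Next I'll go out past the bar with the fingers closed.

```bash
python3 -m handwheel '[[[0.06,0,0],[0,0,0],0.04],[[0.12,0,0],[0,0,0],0.02],[[0.16,0,0],[0,0,0],0.01],[[0.19,0,0.01],[0,0,0],0.0],[[0.19,0,0.06],[0,0,0],0.0]]' 10; python3 -m handwheel '[[[0,0,0.03],[0,0,0],0.0],[[0,0,0.05],[0,0,0],0],[[0,0,0.05],[0,0,0],0]]';python3 -c "
from h import *
go((.4995,.1205,.07),99.1)
cv2.imwrite('pics/w8.png',robot.snapshot('wrist')[:,:,::-1])"
```

```text
time: 10.38
position: [0.4991, 0.1326, 0.1188]
ee_rot: [0.648, 0.762, 0.002, 0.001]
wrist_force: [0.1, 0.4, -1.1]
width: 0.0381
time: 10.75
position: [0.4963, 0.1302, 0.0662]
ee_rot: [0.649, 0.761, -0.002, -0.001]
wrist_force: [-1.0, 0.7, 0.3]
width: 0.008
t=10.75 shift [-0.0101  0.0016 -0.0038] |0.011| rotvec [-0.0044  0.0002 -0.0003] xang 99.08 pos [0.4963 0.1302 0.0662] w 0.0080 F [-1.   0.7  0.3] T [-0.06 -0.11  0.06]
```

View pics/w8.png

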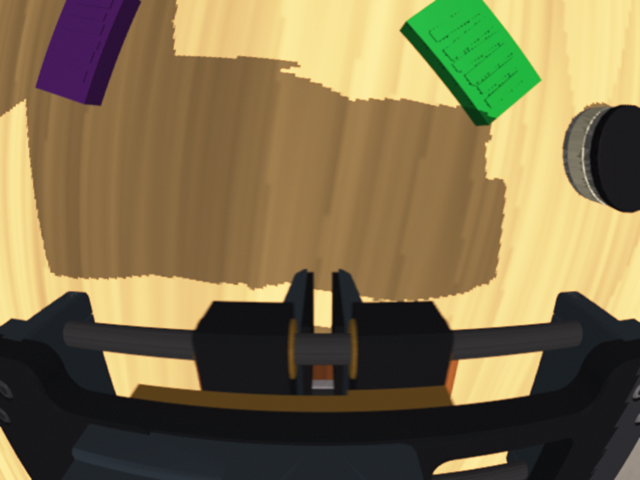

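```bash
python3 -m handwheel '[[[-0.015,0.001,-0.004],[0,0,0],0.0],[[-0.03,0.001,-0.004],[0,0,0],0],[[-0.04,0.001,-0.004],[0,0,0],0],[[-0.05,0.001,-0.004],[0,0,0],0],[[-0.06,0.001,-0.004],[0,0,0],0]]'; python3 -m handwheel '[[[-0.015,0,0],[0,0,0],0.0],[[-0.03,0,0],[0,0,0],0],[[-0.045,0,0],[0,0,0],0],[[-0.06,0,0],[0,0,0],0],[[-0.075,0,0],[0,0,0],0]]';python3 -m handwheel '[[[-0.01,0,0],[0,0,0],0.0],[[-0.018,0,0],[0,0,0],0],[[-0.025,0,0],[0,0,0],0],[[-0.03,0,0],[0,0,0],0],[[-0.035,0,0],[0,0,0],0]]';python3 -c "
from h import *
go((.527,-.052,.07),99.1)"
```

```text
time: 11.42
position: [0.5088, 0.0709, 0.0726]
ee_rot: [0.649, 0.761, 0.0, 0.0]
wrist_force: [1.0, 2.6, 2.3]
width: 0.0001
time: 12.05
position: [0.5204, -0.0036, 0.0723]
ee_rot: [0.649, 0.761, -0.0, -0.0]
wrist_force: [-0.3, 2.7, 2.9]
width: 0.0006
time: 12.68
position: [0.5257, -0.0373, 0.0723]
ee_rot: [0.649, 0.761, -0.0, -0.0]
wrist_force: [-2.0, 2.4, 0.9]
width: 0.0003
t=12.68 shift [-0.0147 -0.0011  0.0023] |0.015| rotvec [-0.0004 -0.0001 -0.0001] xang 99.09 pos [ 0.5257 -0.0373  0.0723] w 0.0003 F [-2.   2.4  0.9] T [ 0.45  0.23 -0.04]
```

```bash
python3 -m handwheel '[[[-0.003,0,0],[0,0,0],0.0],[[-0.006,0,0],[0,0,0],0],[[-0.009,0,0],[0,0,0],0],[[-0.011,0,0],[0,0,0],0],[[-0.012,0,0],[0,0,0],0]]'; python3 -c "
from h import *
go((.527,-.052,.07),99.1)"
```

```text
time: 13.3
position: [0.5277, -0.0491, 0.0723]
ee_rot: [0.649, 0.761, -0.0, -0.0]
wrist_force: [-1.8, 3.3, -1.1]
width: 0.0005
t=13.30 shift [-0.0028 -0.0012  0.0023] |0.004| rotvec [-0.0002 -0.0001 -0.0005] xang 99.07 pos [ 0.5277 -0.0491  0.0723] w 0.0005 F [-1.8  3.3 -1.1] T [ 0.39  0.28 -0.03]
```

```bash
for i in 1 2 3; do python3 -m handwheel '[[[-0.0015,0,0],[0,0,0],0.0],[[-0.003,0,0],[0,0,0],0],[[-0.003,0,0],[0,0,0],0]]'; done
```

```text
time: 13.68
position: [0.5285, -0.0521, 0.0725]
ee_rot: [0.649, 0.761, 0.0, 0.0]
wrist_force: [-0.4, -0.3, -0.5]
width: 0.0006
time: 14.05
position: [0.529, -0.0551, 0.0725]
ee_rot: [0.649, 0.761, 0.0, 0.0]
wrist_force: [-0.2, 0.8, -0.6]
width: 0.0005
time: 14.42
position: [0.529, -0.0556, 0.0725]
ee_rot: [0.649, 0.76, 0.001, -0.001]
wrist_force: [-0.5, 32.8, 6.8]
width: 0.0006
```

```bash
python3 -m handwheel '[[[0.005,0,0],[0,0,0],0.0],[[0.03,0,0],[0,0,0],0],[[0.05,0,-0.03],[0,0,0],0],[[0.05,0,-0.09],[0,0,0],0.03],[[0.05,0,-0.15],[0,0,0],0.08]]'; python3 -m handwheel '[[[0,0,-0.06],[0,0,-0.15],0.08],[[-0.03,0,-0.11],[0,0,-0.3],0.08],[[-0.09,0,-0.11],[0,0,-0.45],0.08],[[-0.12,0,-0.11],[0,0,-0.6],0.08],[[-0.13,0,-0.11],[0,0,-0.6],0.08]]';  python3 -c "
from h import *
go((.5505,-.17,.31),160)
cv2.imwrite('pics/w9.png',robot.snapshot('wrist')[:,:,::-1])
cv2.imwrite('pics/t9.png',robot.snapshot('top')[:,:,::-1])
st=robot.get_state();print(st['q'])"
```

```text
time: 15.05
position: [0.5211, -0.0084, 0.2241]
ee_rot: [0.649, 0.761, -0.0, 0.0]
wrist_force: [0.4, 0.2, 0.4]
width: 0.0177
time: 15.68
position: [0.5419, -0.1384, 0.3325]
ee_rot: [0.396, 0.918, -0.0, 0.0]
wrist_force: [0.3, -0.5, -0.9]
width: 0.0678
t=15.68 shift [-0.0288 -0.0154  0.0225] |0.040| rotvec [-2.000e-04  5.000e-04 -4.651e-01] xang 133.35 pos [ 0.5419 -0.1384  0.3325] w 0.0678 F [ 0.3 -0.5 -0.9] T [ 0.06 -0.15  0.03]
[-2.89860475e-01  2.82802585e-02  1.93209040e+00 -1.43357798e-04
  1.18132672e+00 -1.04432593e+00]
```

View pics/w9.png

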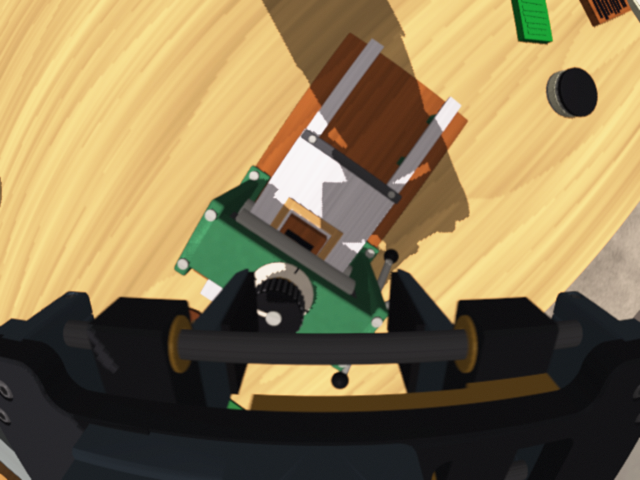

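Run:
```python
from h import *
f=lambda a,o,s:[(x/s+o[0]-0.5+0.5/s,y/s+o[1]-0.5+0.5/s) for x,y in a]
print(cast('top',f([(558.5,240)],(290,150),4.4),.2437),cast('top',f([(560,237)],(290,150),4.4),.2437))
st=robot.get_state();print(wcast([(273,319)],.2437,st))
go((.597,-.22,.32),160)
```

```text
[[ 0.55039029 -0.2036712   0.2437    ]] [[ 0.55207383 -0.20456794  0.2437    ]]
[[ 0.55105158 -0.20330865  0.2437    ]]
t=15.78 shift [-0.098  -0.0164  0.0123] |0.100| rotvec [-2.000e-04 -1.000e-04 -4.672e-01] xang 133.23 pos [ 0.5418 -0.1373  0.3323] w 0.0760 F [ 0.1  0.  -0.3] T [ 0.03 -0.12 -0.03]
```

```bash
python3 -m handwheel '[[[-0.05,-0.008,0.01],[0,0,-0.15],0.08],[[-0.09,-0.016,0.01],[0,0,-0.3],0.08],[[-0.098,-0.016,0.01],[0,0,-0.45],0.08],[[-0.098,-0.016,0.01],[0,0,-0.467],0.08],[[-0.098,-0.016,0.01],[0,0,-0.467],0.08]]';  python3 -c "
from h import *
go((.551,-.2034,.21),160)
st=robot.get_state();cv2.imwrite('pics/w10.png',robot.snapshot('wrist')[:,:,::-1])
np.save('st10.npy',np.r_[st['position'],st['ee_rot']])
print(wproj([(.551,-.2034,.2437)],st))"
```

```text
time: 16.4
position: [0.5974, -0.2179, 0.3224]
ee_rot: [0.173, 0.985, 0.0, -0.0]
wrist_force: [-0.5, -0.8, 0.1]
width: 0.08
t=16.40 shift [ 0.0485 -0.0022  0.1124] |0.122| rotvec [ 0.0001 -0.0002  0.0008] xang 160.05 pos [ 0.5974 -0.2179  0.3224] w 0.0800 F [-0.5 -0.8  0.1] T [ 0.11 -0.11 -0.06]
[[317.26583465 188.04707374]]
```

View pics/w10.png

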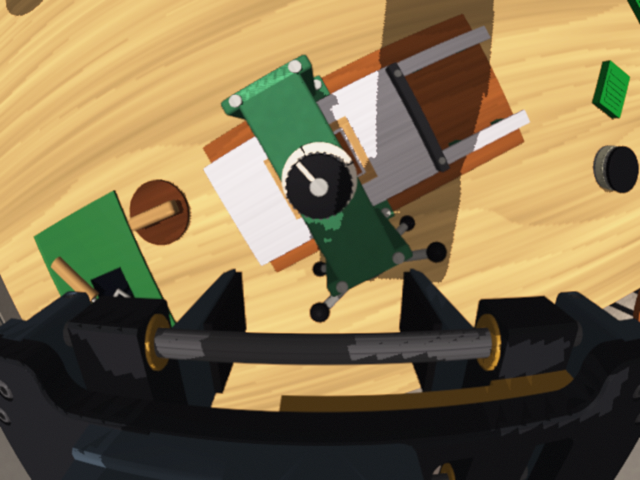

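```bash
python3 -c "
from h import *
a=np.load('st10.npy');st={'position':a[:3],'ee_rot':a[3:]}
p=wcast([(318,187),(298,162)],.2437,st);print(p);d=p[1]-p[0];print('index deg',np.degrees(np.arctan2(d[1],d[0])))
";python3 -m handwheel '[[[0.03,-0.002,0.0],[0,0,0],0.08],[[0.0485,-0.002,0.02],[0,0,0],0.08],[[0.0485,-0.002,0.06],[0,0,0],0.08],[[0.0485,-0.002,0.075],[0,0,0],0.08],[[0.0485,-0.002,0.075],[0,0,0],0.08]]';  python3 -c "
from h import *
go((.551,-.2034,.2125),160)
st=robot.get_state();cv2.imwrite('pics/w11.png',robot.snapshot('wrist')[:,:,::-1])"
```

```text
[[ 0.55049845 -0.20268958  0.2437    ]
 [ 0.52995331 -0.20942427  0.2437    ]]
index deg -161.8508796470745
time: 17.08
position: [0.5511, -0.2041, 0.2471]
ee_rot: [0.172, 0.985, 0.0, -0.001]
wrist_force: [-0.2, -0.1, 0.6]
width: 0.0801
t=17.07 shift [0.0003 0.0006 0.0346] |0.035| rotvec [ 0.     -0.0013  0.003 ] xang 160.17 pos [ 0.5511 -0.2041  0.2471] w 0.0801 F [-0.2 -0.1  0.6] T [ 0.09 -0.13 -0.01]
```

View pics/w11.png

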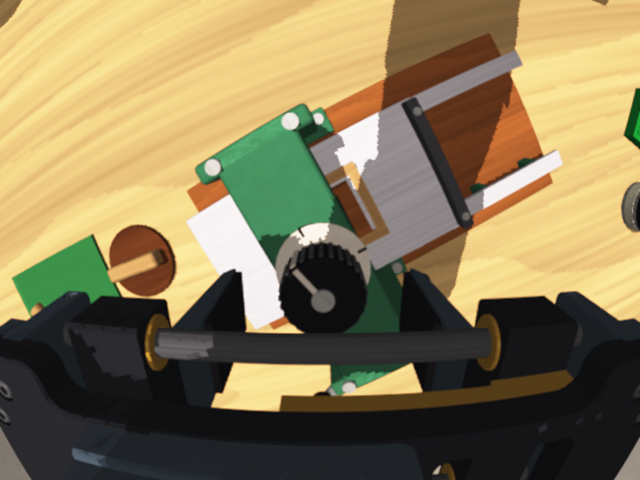

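```bash
python3 -m handwheel '[[[0,0,0.015],[0,0,0],0.08],[[0,0,0.03],[0,0,0],0.08],[[0,0,0.034],[0,0,0],0.08],[[0,0,0.034],[0,0,0],0.06],[[0,0,0.034],[0,0,0],0.04]]' 30;python3 -m handwheel '[[[0,0,0],[0,0,0],0.03],[[0,0,0],[0,0,0],0.03],[[0,0,0],[0,0,0],0.03],[[0,0,0],[0,0,0],0.03]]' 30;  python3 -c "
from h import *
go((.551,-.2034,.2125),160)
print(robot.get_state()['q'])"
```

```text
time: 17.75
position: [0.5516, -0.2046, 0.2137]
ee_rot: [0.172, 0.985, -0.0, 0.0]
wrist_force: [-0.7, -0.8, 0.6]
width: 0.0628
time: 18.25
position: [0.5516, -0.2041, 0.2137]
ee_rot: [0.172, 0.985, 0.0, 0.0]
wrist_force: [0.6, 5.3, 1.8]
width: 0.0443
t=18.25 shift [0.0008 0.0004 0.0012] |0.002| rotvec [0.0007 0.0004 0.0037] xang 160.21 pos [ 0.5516 -0.2041  0.2137] w 0.0443 F [0.6 5.3 1.8] T [ 0.8  -0.38 -0.01]
[-3.94310817e-01  2.05347086e-01  1.96484828e+00  9.08315889e-04
  9.71028128e-01 -1.62025257e+00]
```

```bash
python3 -m handwheel '[[[0,0.0005,0.0001],[0,0,0.15],0.03],[[0,0.0005,0.0002],[0,0,0.3],0.03],[[0,0.0005,0.0004],[0,0,0.45],0.03],[[0,0.0005,0.0005],[0,0,0.6],0.03],[[0,0.0005,0.0006],[0,0,0.75],0.03]]' 30;  python3 -c "
from h import *
go((.551,-.2034,.2125),160)"
python3 -m handwheel '[[[0,0,0.0001],[0,0,0.15],0.03],[[0,0,0.0002],[0,0,0.3],0.03],[[0,0,0.0004],[0,0,0.45],0.03],[[0,0,0.0005],[0,0,0.6],0.03],[[0,0,0.0006],[0,0,0.75],0.03]]' 30;  python3 -c "
from h import *
go((.551,-.2034,.2125),160)"
```

```text
time: 18.88
position: [0.5515, -0.2042, 0.2131]
ee_rot: [0.523, 0.853, -0.0, 0.0]
wrist_force: [-1.6, -1.3, 3.2]
width: 0.0445
t=18.88 shift [ 0.001  -0.0001  0.0006] |0.001| rotvec [-3.000e-04  4.000e-04 -7.508e-01] xang 116.98 pos [ 0.5515 -0.2042  0.2131] w 0.0445 F [-1.6 -1.3  3.2] T [-0.19  0.15  0.09]
time: 19.5
position: [0.5513, -0.2042, 0.2125]
ee_rot: [0.799, 0.602, -0.0, 0.0]
wrist_force: [-4.0, -0.6, 2.9]
width: 0.0443
t=19.50 shift [ 0.0007 -0.0005 -0.    ] |0.001| rotvec [-7.0000e-04  3.0000e-04 -1.5008e+00] xang 74.01 pos [ 0.5513 -0.2042  0.2125] w 0.0443 F [-4.  -0.6  2.9] T [-0.22  0.52  0.15]
```

```bash
python3 -m handwheel '[[[0,0,0.0001],[0,0,0.15],0.03],[[0,0,0.0002],[0,0,0.3],0.03],[[0,0,0.0004],[0,0,0.45],0.03],[[0,0,0.0005],[0,0,0.6],0.03],[[0,0,0.0005],[0,0,0.6],0.03]]' 30;  python3 -c "
from h import *
go((.551,-.2034,.2125),160)"
python3 -m handwheel '[[[0,0,0.0001],[0,0,0.1],0.03],[[0,0,0.00015],[0,0,0.2],0.03]]' 30;  python3 -c "
from h import *
go((.551,-.2034,.2125),160)"
```

```text
time: 20.12
position: [0.5511, -0.2042, 0.212]
ee_rot: [0.94, 0.34, -0.0, -0.0]
wrist_force: [-5.7, -0.6, 5.7]
width: 0.0442
t=20.12 shift [ 0.0004 -0.0007 -0.0005] |0.001| rotvec [-1.0000e-03  1.0000e-04 -2.0977e+00] xang 39.81 pos [ 0.5511 -0.2042  0.212 ] w 0.0442 F [-5.7 -0.6  5.7] T [-0.2   0.9  -0.15]
time: 20.38
position: [0.5511, -0.2041, 0.2118]
ee_rot: [0.97, 0.245, -0.0, -0.0]
wrist_force: [-5.8, 0.4, 5.9]
width: 0.0443
t=20.38 shift [ 0.0003 -0.0007 -0.0007] |0.001| rotvec [-1.2000e-03  1.0000e-04 -2.2983e+00] xang 28.32 pos [ 0.5511 -0.2041  0.2118] w 0.0443 F [-5.8  0.4  5.9] T [-0.02  0.96  0.1 ]
```

```bash
for i in 1 2; do python3 -m handwheel '[[[0,0,0.0001],[0,0,0.1],0.03],[[0,0,0.00015],[0,0,0.2],0.03]]' 30;  python3 -c "
from h import *
go((.551,-.2034,.2125),160)";done
```

```text
time: 20.62
position: [0.5511, -0.2041, 0.2117]
ee_rot: [0.989, 0.147, -0.0, -0.0]
wrist_force: [-5.5, 0.5, 5.4]
width: 0.0445
t=20.62 shift [ 0.0001 -0.0007 -0.0008] |0.001| rotvec [-1.2000e-03  2.0000e-04 -2.4984e+00] xang 16.85 pos [ 0.5511 -0.2041  0.2117] w 0.0445 F [-5.5  0.5  5.4] T [0.06 0.96 0.09]
time: 20.88
position: [0.551, -0.204, 0.2115]
ee_rot: [0.999, 0.047, -0.001, -0.0]
wrist_force: [-5.5, 0.7, 6.0]
width: 0.0448
t=20.88 shift [ 0.     -0.0006 -0.001 ] |0.001| rotvec [-1.4000e-03  2.0000e-04 -2.6984e+00] xang 5.39 pos [ 0.551  -0.204   0.2115] w 0.0448 F [-5.5  0.7  6. ] T [0.17 0.97 0.12]
```

```bash
for i in 1 2; do python3 -m handwheel '[[[0,0,0.0001],[0,0,0.1],0.03],[[0,0,0.00015],[0,0,0.2],0.03]]' 30;  python3 -c "
from h import *
go((.551,-.2034,.2125),160)";done
```

```text
time: 21.12
position: [0.551, -0.2039, 0.2113]
ee_rot: [0.999, -0.053, -0.001, -0.0]
wrist_force: [-5.2, 1.2, 6.1]
width: 0.0443
t=21.12 shift [-0.0001 -0.0005 -0.0012] |0.001| rotvec [-1.6000e-03  2.0000e-04 -2.8984e+00] xang -6.06 pos [ 0.551  -0.2039  0.2113] w 0.0443 F [-5.2  1.2  6.1] T [0.2  0.99 0.11]
time: 21.38
position: [0.5511, -0.2039, 0.2112]
ee_rot: [0.988, -0.152, -0.001, -0.0]
wrist_force: [-5.5, 2.1, 6.2]
width: 0.0447
t=21.38 shift [-0.0002 -0.0004 -0.0013] |0.001| rotvec [-1.6000e-03  2.0000e-04 -3.0983e+00] xang -17.52 pos [ 0.5511 -0.2039  0.2112] w 0.0447 F [-5.5  2.1  6.2] T [0.41 0.91 0.14]
```

```bash
for i in 1 2 3; do python3 -m handwheel '[[[0,0,0.00005],[0,0,0.05],0.03],[[0,0,0.0001],[0,0,0.1],0.03]]' 30 | head -1;  python3 -c "
from h import *
go((.551,-.2034,.2125),-20)";done
```

```text
time: 21.62
t=21.62 shift [-0.0002 -0.0004 -0.0014] |0.001| rotvec [ 0.0002  0.0011 -0.0551] xang -23.16 pos [ 0.5511 -0.2039  0.2111] w 0.0443 F [-6.   2.3  5.5] T [0.38 0.97 0.14]
time: 21.88
t=21.88 shift [-0.0003 -0.0003 -0.0015] |0.002| rotvec [ 0.0002  0.001  -0.1551] xang -28.89 pos [ 0.5511 -0.2038  0.211 ] w 0.0444 F [-5.5  2.2  6. ] T [0.46 0.98 0.08]
time: 22.12
t=22.12 shift [-0.0008 -0.0003 -0.0014] |0.002| rotvec [ 0.0005 -0.0004 -0.2541] xang -34.56 pos [ 0.5515 -0.2041  0.2111] w 0.0445 F [ 1.3 -2.2  0.8] T [-0.27 -0.32  0.95]
```

```bash
python3 -m handwheel '[[[0,0,0],[0,0,0.01],0.03],[[0,0,0],[0,0,0.02],0.03]]' 30 | head -1;  python3 -c "
from h import *
go((.551,-.2034,.2125),-20)
st=robot.get_state();np.save('st12.npy',np.r_[st['position'],st['ee_rot']])
cv2.imwrite('pics/w12.png',robot.snapshot('wrist')[:,:,::-1])
a=robot.snapshot('top')[:,:,::-1];cv2.imwrite('pics/t12.png',a)"
```

```text
time: 22.38
t=22.38 shift [-0.0013 -0.0002 -0.0015] |0.002| rotvec [ 0.0004 -0.0013 -0.2732] xang -35.66 pos [ 0.5519 -0.2043  0.211 ] w 0.0444 F [ 0.8 -4.7  2.4] T [-0.55 -0.22  0.92]
```

View pics/w12.png

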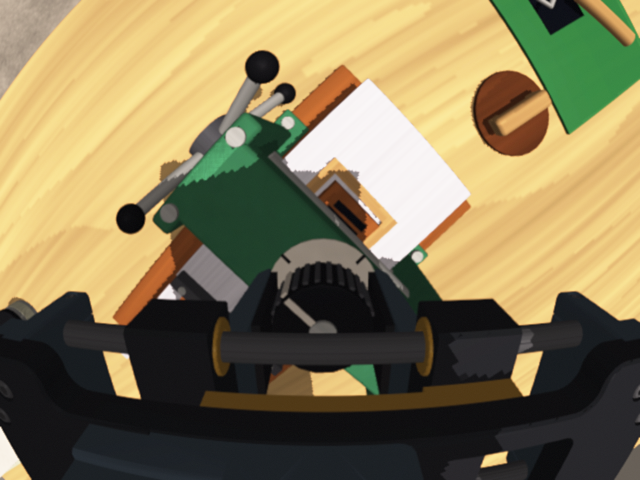

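```bash
python3 -c "
from h import *
def ang(f,a,b,z):
  q=np.load(f);st={'position':q[:3],'ee_rot':q[3:]};p=wcast([a,b],z,st);d=p[1]-p[0];print(np.degrees(np.arctan2(d[1],d[0])),p)
ang('st12.npy',(322,327),(285,298),.2415)
ang('st10.npy',(318,187),(298,162),.2437)"
python3 -m handwheel '[[[0,0,0],[0,0,-0.15],0.03],[[0,0,-0.0002],[0,0,-0.3],0.03],[[0,0,-0.0004],[0,0,-0.45],0.03],[[0,0,-0.0005],[0,0,-0.6],0.03],[[0,0,-0.0006],[0,0,-0.75],0.03]]' 30;python3 -c "
from h import *
go((.551,-.2034,.2125),-20)"
```

```text
12.794098444859465 [[ 0.55229966 -0.20354196  0.2415    ]
 [ 0.57230113 -0.19899991  0.2415    ]]
-161.8560140024293 [[ 0.55314158 -0.20571691  0.2437    ]
 [ 0.53259179 -0.21245108  0.2437    ]]
time: 23.1
position: [0.552, -0.2039, 0.2116]
ee_rot: [0.998, 0.065, 0.001, -0.0]
wrist_force: [2.2, 1.2, 5.0]
width: 0.0444
t=23.10 shift [-0.0009 -0.0006 -0.0009] |0.001| rotvec [-0.0007 -0.0012  0.4794] xang 7.47 pos [ 0.552  -0.2039  0.2116] w 0.0444 F [2.2 1.2 5. ] T [ 0.1  -0.31 -0.16]
```

```bash
python3 -m handwheel '[[[0,0,0],[0,0,-0.17],0.03],[[0,0,-0.0002],[0,0,-0.34],0.03],[[0,0,-0.0004],[0,0,-0.51],0.03],[[0,0,-0.0005],[0,0,-0.68],0.03],[[0,0,-0.0006],[0,0,-0.84],0.03]]' 30;python3 -m handwheel '[[[0,0,0],[0,0,0],0.03],[[0,0,0],[0,0,0],0.03],[[0,0,0],[0,0,0],0.03],[[0,0,0],[0,0,0],0.03]]' 30;python3 -c "
from h import *
go((.551,-.2034,.2125),-20)
st=robot.get_state();np.save('st13.npy',np.r_[st['position'],st['ee_rot']])
cv2.imwrite('pics/w13.png',robot.snapshot('wrist')[:,:,::-1])
a=robot.snapshot('top')[:,:,::-1];cv2.imwrite('pics/t13.png',a);cv2.imwrite('pics/t13c.png',cv2.resize(a[140:290,290:470],None,fx=4.4,fy=4))
cv2.imwrite('pics/s13.png',robot.snapshot('scene')[:,:,::-1])"
```

```text
time: 23.72
position: [0.5517, -0.2034, 0.2123]
ee_rot: [0.884, 0.467, 0.001, -0.001]
wrist_force: [-1.1, 4.2, 8.2]
width: 0.0445
time: 24.22
position: [0.5517, -0.2034, 0.2123]
ee_rot: [0.886, 0.464, 0.0, -0.0]
wrist_force: [-0.9, 4.8, 8.0]
width: 0.0443
t=24.23 shift [-0.0004 -0.0006 -0.0002] |0.001| rotvec [-1.2000e-03 -9.0000e-04  1.3148e+00] xang 55.33 pos [ 0.5517 -0.2034  0.2123] w 0.0443 F [-0.9  4.8  8. ] T [0.77 0.06 0.09]
```

View pics/w13.png

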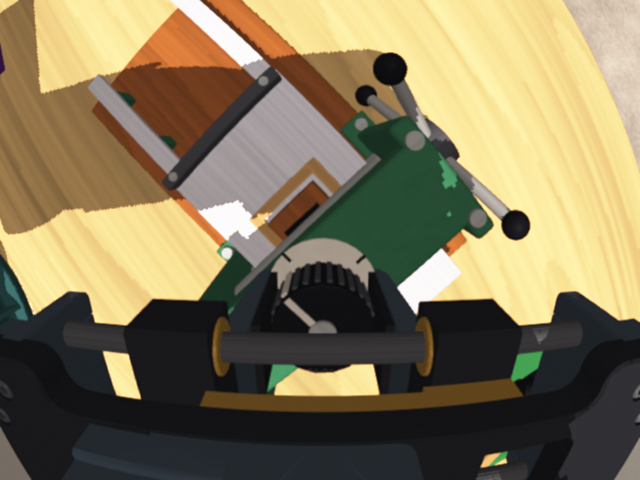

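View pics/s13.png

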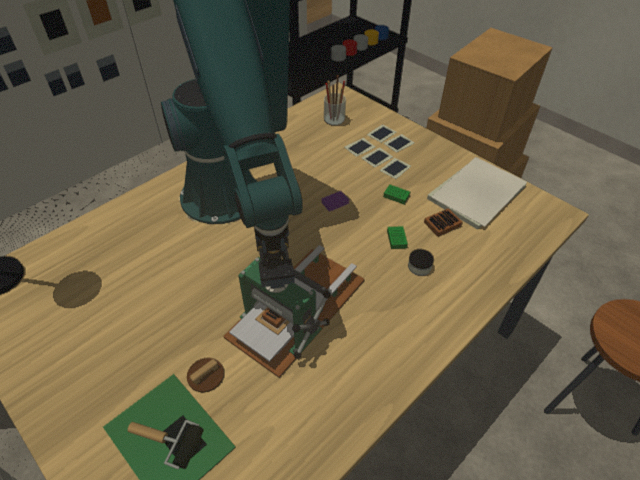

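```bash
python3 -c "
from h import *
q=np.load('st13.npy');st={'position':q[:3],'ee_rot':q[3:]}
p=wcast([(173,181),(264,81)],.082,st);t=np.radians(9.1);print(p,(p.mean(0)[:2]-[.5512,-.2035])@[-np.sin(t),np.cos(t)])
go((.551,-.2034,.2125),-20);print(robot.get_state()['dq'].round(3))
"; python3 -c "
from bench import robot
print(robot.job_done())"
```

```text
[[ 0.47332202 -0.08830007  0.082     ]
 [ 0.5854527  -0.06885874  0.082     ]] 0.12679816970962607
t=24.38 shift [-0.0004 -0.0006 -0.0002] |0.001| rotvec [-1.2000e-03 -9.0000e-04  1.3149e+00] xang 55.34 pos [ 0.5517 -0.2034  0.2123] w 0.0446 F [-0.3  5.5  8.4] T [ 0.82 -0.    0.15]
[-0.001  0.001 -0.001 -0.002  0.    -0.001]
the job is handed in; nothing more can be done
None
```

The press is ready for the proof. I handed the job in at 24.4 s; it reports no verdict, so the figures below are my own checks.

- **Block:** it is in the frame, inked face up, and the gripper has let go of it. The wrist picture before sliding the bed showed an even margin all round. Afterwards, under the roller, I could only see its end still inside the frame.
- **Bed:** I pushed it in by the bar until the stop pushed back with about 33 N. The bar then measured 126.8 mm from the knob axis, against 127 mm nominal when fully home.
- **Knob, bottomed:** I screwed it clockwise about 3.3 rad, until the torque jumped from 0.12 to about 0.95 N m. The fingers slipped a few degrees on it at the stop. The index line then read 12.8°, close to the 9.1° of the press's x axis; the line is only good to about 3°.
- **Knob, backed off:** I turned it back 91° (1.59 rad), and the index line showed no slip against the fingers on the way. Judged against the press axes instead, the turn comes out at about 1.65 rad, so the two readings differ by about 0.06 rad. Both are within the 1.27 to 1.87 rad allowed.
- **Holding it now:** the arm is still, with the grip set to 30 N and the gripper centre about 1 mm from the knob's axis.
- **Ink tin, baren and larger block:** the arm never went near them, and they look unmoved in the final scene picture.

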